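# Hang the amber sample on the drying rail

### The arm

A 6-joint arm with a two-finger parallel gripper is mounted at the origin on the work surface. World frame = base frame: x ahead of the robot, y to its left, z up, the work surface at z = 0. Lengths are in m, angles in rad, forces in N, time in s.
With the tool pointing down it reaches from about 0.3 to 0.875 m from the base axis. Payload 6.4 kg.
Tool frame: the origin (TCP) lies on the centre line of the jaws, within the pads' length; the fingertips stand 8 mm ahead of it and the grasp point (between the pads) lies 11 mm behind it; z points along the fingers, y is the line along which they close (so a half turn about z gives the same grasp; the last joint's range is limited). The gripper opens to 85 mm and grips with 20 to 120 N. Pads are 22 mm wide; open, the fingers measure 114 mm over their backs; the gripper's body (76 mm by 85 mm) begins 54 mm behind the grasp point. The pads swing forward as they close: fully open they stand 13 mm farther back than shut.
Start: joints at [-1.401, 0.181, 1.607, -0, 1.354, -0.206], TCP at [0.211, -0.535, 0.239] pointing down, gripper open.
Joint ranges: [-2.99, 2.99], [-0.89, 2.07], [0.3, 2.58], [-1.14, 4.28], [0, 2.63], [-3.12, 3.12]. Speed limits (rad/s): [2.57, 2.57, 3.01, 3.14, 3.14, 3.14].

### API

Orientations are given as a unit quaternion [w, x, y, z].
In Python, from bench import manip gives the robot as it stands. The module is installed in compiled form; this text tells all that it offers. Calls block until the motion is done:
- manip.move_pose(position, orientation): joint-space move of the TCP to a pose.
- manip.move_linear(position, rotation=None, v=0.15, force_limit=None): straight line of the TCP; rotation=None keeps the orientation; v is the mean speed in m/s. With force_limit (N) it stops when the force on the tool has changed by that much, and returns True; else False.
- manip.set_joints(angles): joint-space move.
- manip.open() and manip.clamp(f_grip=None): open the fingers fully, or close them until they stop; f_grip is the grip in N (None keeps the last).
- manip.pause(seconds).
- manip.solve_ik(position, orientation): joint angles nearest the present ones, or None.
- manip.sense(): the state.
- manip.camera(name): name is "scene" or "top" or "wrist"; returns (picture, depth): 420x560x3 uint8, red, green, blue; 420x560 float32, m along the optical axis (not along the pixel's ray), 0 where there is no reading.
- manip.camera_info(name): a dict with "K" (3x3 intrinsics, pixels), "R" (3x3) and "t" (3): a world point X has camera coordinates R X + t. Camera axes: x right, y down, z forward; pixel columns grow to the right and rows downward; lengths in m; the calibration is good to about 2 mm. A picture is of the moment at which its call begins: read the wrist's pose just before it. camera_info takes no time and is no camera call; for the wrist camera it gives the pose at the moment of the call.
A pose or a line that the arm cannot do raises manip.MotionError and nothing moves.
- manip.hand_in(): hands the job in; it is judged then, once.
The state is a dict: "time": time; "q": joint angles; "joint_velocities": joint speeds; "joint_efforts": joint torques, N m; "position": TCP position; "ee_rot": TCP orientation; "ft_force": force on the tool from outside, world axes, zero at the start; "ft_torque": the same for the moment, N m; "finger_gap": finger opening in m; "grasp_force": force on a finger pad.
Only numpy, scipy, OpenCV 4.12 (cv2) and the standard library are available. Lean on these libraries where they do the work, as an engineer would, in place of code of your own. Each camera call takes 0.05 s, during which the arm holds its last target. There are 200 camera calls.

### The job

Take the sample carrier that holds the amber jar, hook it onto the drying rail at the green band, then slide it along the rail to the yellow band and leave it hanging there upright, square to the rail. Leave the carrier with the white jar where it stands.

Things in the scene. Friction and masses are not known exactly. Their poses are not given: they have to be found in the camera images.
- amber_carrier_grip (a point): Centre of the orange grip block (20x20x36 mm) on the hook of the carrier with the amber jar. z up, x to the hook's open side. 186 mm above the underside. Hook (24 mm wide): upright bar at x=-26; inverted-V roof under the block; lip at x=18 to 22 ending 56 mm below the point. Jar cap 108 mm below it. The rail enters between lip and cap from +x; hung, its axis lies 31 mm below the point, along y.
- white_carrier_grip (a point): Same point and axes on the other carrier, to be left standing: same shape, but a white jar, blue cap and blue grip block. Each carrier: loose, upright on the table, about 0.25 kg, an aluminium tray 60x60 mm, 18 high, with the jar fixed in it (44 mm across) and centred under the grip block. A loose amber jar, 74 mm high, without carrier, stands in the same row.
- green_band: Centre of the green band (30 mm long, flush) on the rail's axis; y along the rail, z up, x level, away from the robot. The rail: fixed level steel bar, 12 mm thick, 380 long, axis 180 mm above the table. Arms at its two ends run in +x to posts 80 mm behind it; its front, top and underside are free.
- yellow_band: Centre of the yellow band (30 mm long, flush) on the axis of the same rail; same axes. 160 to 240 mm from the green band, to its left or right; each band lies 80 to 120 mm from the rail's middle. The grip block is to end above this band.
Things that resemble listed ones, but are neither listed nor needed, are in the scene too. What is shaped like the part that bears amber_carrier_grip but pink is not meant.

How it is judged:
On the way, in this order (a step that is already met when the one before it is completed fails the run):
1. the amber carrier is hooked over the rail at the green band (z of amber_carrier_grip in the frame of green_band between 0.02 and 0.045 m and horizontal distance between amber_carrier_grip and green_band below 0.03 m and angle between amber_carrier_grip's own z axis and vertical below 0.3 rad), for 0.1 s.
2. still hooked, it passes the stretch of rail between the bands (z of amber_carrier_grip in the frame of yellow_band between 0.015 and 0.05 m and x of amber_carrier_grip in the frame of yellow_band between -0.022 and 0.022 m and horizontal distance between amber_carrier_grip and green_band between 0.045 and 0.16 m and horizontal distance between amber_carrier_grip and yellow_band between 0.045 and 0.16 m), for 0.05 s.
At the end, for the whole second after the job is handed in: The amber carrier hangs released on the rail: grip block within 20 mm of the yellow band along and across the rail, 20 to 42 mm above the rail's axis, within 0.22 rad of upright and 0.3 rad of square to the rail; the white carrier within 20 mm of where it stood (y of amber_carrier_grip in the frame of yellow_band between -0.02 and 0.02 m and x of amber_carrier_grip in the frame of yellow_band between -0.02 and 0.02 m and z of amber_carrier_grip in the frame of yellow_band between 0.02 and 0.042 m and angle between amber_carrier_grip's own z axis and vertical below 0.22 rad and angle between the y axis of amber_carrier_grip and the y axis of yellow_band, either way round below 0.3 rad and distance of white_carrier_grip from where it was at the start of the episode below 0.02 m); the robot touches nothing.
It fails at once if the white carrier is knocked or moved (more than 20 mm) (distance of white_carrier_grip from where it was at the start of the episode above 0.02 m).
It also fails if it takes over 51 s, if anything falls off the work surface, if the arm or the gripper's body presses on something with over 40 N, if the wrist force passes 120 N, or if a joint passes its speed limit or range.

## Working session

There is one attempt and no reset: what is moved stays moved. The work goes in short steps, each a Python script; the robot and the scene stay as the last script left them, time stands still between calls to the robot, and variables do not carry over. Pictures are saved under pics/ and viewed, at most 10 in all, crops included, and the job is handed in when it is done.

```bash
mkdir -p pics; cat > h.py <<'E'
import numpy as np, cv2
from bench import manip
def shot(n):
    i=manip.camera_info(n); im,d=manip.camera(n); return im,d,i
def pts(d,i):
    v,u=np.mgrid[0:420,0:560]; K=i["K"]
    c=np.stack([(u-K[0][2])/K[0][0]*d,(v-K[1][2])/K[1][1]*d,d],-1)
    return (c-np.array(i["t"]))@np.array(i["R"])
E
python3 - <<'E'
from h import *
for n in ("scene","top"):
    im,d,i=shot(n); cv2.imwrite(f"pics/{n}0.png",im[:,:,::-1]); np.savez(n+"0",im=im,d=d,**{k:np.array(i[k]) for k in "KRt"})
    print(n,(d>0).mean(),np.round(-np.array(i["R"]).T@i["t"],3), np.round(i["R"],2).tolist())
print(manip.sense()["ee_rot"])
E
```

```text
scene 0.9958843537414966 [0.969 0.041 0.805] [[-0.23, 0.97, 0.01], [0.76, 0.19, -0.63], [-0.61, -0.14, -0.78]]
top 0.9962372448979592 [ 0.412 -0.051  0.86 ] [[0.03, -1.0, -0.01], [-1.0, -0.03, -0.03], [0.03, 0.01, -1.0]]
[-8.13320129e-04  9.82399344e-01  1.86790969e-01  3.00492786e-05]
```

View pics/scene0.png

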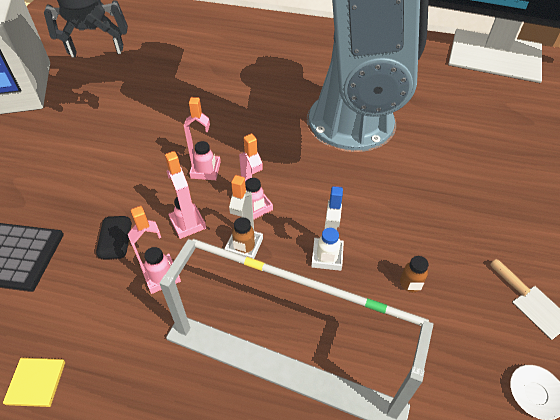

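View pics/top0.png

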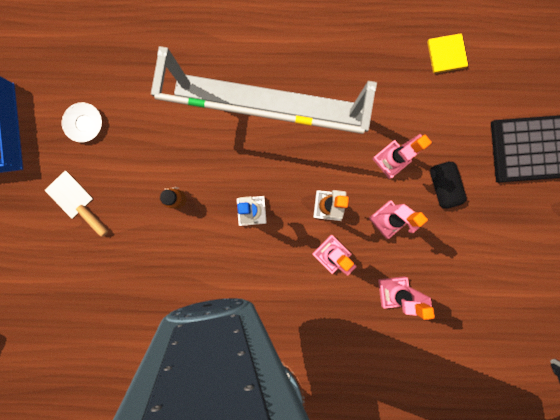

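The scene and top views agree. The only aluminium carrier with an amber jar is at scene (241,225), block (238,187), and at top (330,205), block (341,202). The four pink carriers, at top (400,155), (398,217), (335,256) and (405,295), are decoys. The white carrier is at top (250,210), the loose jar at (170,197), the green band at (196,102) and the yellow band at (304,120).

```bash
python3 - <<'E'
from h import *
for n,rois in (("scene",{"grip":(225,170,255,200),"rail":(180,235,435,330),"white":(325,180,350,210)}),("top",{"grip":(330,190,352,215),"rail":(150,90,375,135),"white":(235,200,255,220)})):
    z=np.load(n+"0.npz"); im=z["im"]; P=pts(z["d"],z); h=cv2.cvtColor(im,cv2.COLOR_RGB2HSV)
    H,S,V=[h[...,k].astype(int) for k in range(3)]
    m={"orange":((H>5)&(H<20)&(S>180)&(V>150),"grip"),"green":((H>45)&(H<80)&(S>120),"rail"),"yellow":((H>22)&(H<33)&(S>120),"rail"),"blue":((H>100)&(H<125)&(S>150),"white")}
    for k,(q,r) in m.items():
        x0,y0,x1,y1=rois[r]; a=np.zeros_like(q); a[y0:y1,x0:x1]=1; q=q&a; p=P[q]; vv,uu=np.nonzero(q)
        print(n,k,q.sum(),(uu.mean(),vv.mean()),np.median(p,0).round(3),p.min(0).round(3),p.max(0).round(3))
    # points of the carrier: z bands
    x0,y0,x1,y1=(222,172,268,258) if n=="scene" else (308,185,355,225)
    p=P[y0:y1,x0:x1].reshape(-1,3)
    for lo,hi in ((.003,.03),(.05,.1),(.11,.15),(.15,.172),(.172,.195),(.197,.23)):
        q=p[(p[:,2]>lo)&(p[:,2]<hi)]
        if len(q): print(n,lo,hi,len(q),q.mean(0).round(3),np.percentile(q,3,0).round(3),np.percentile(q,97,0).round(3))
    c=im[160:270,200:290] if n=="scene" else im[170:230,290:370]
    cv2.imwrite(f"pics/crop_{n}.png",cv2.resize(c[:,:,::-1],None,fx=5 if n=="scene" else 6,fy=5 if n=="scene" else 6,interpolation=cv2.INTER_CUBIC))
E
```

```text
scene orange 141 (np.float64(237.75177304964538), np.float64(188.9787234042553)) [ 0.458 -0.155  0.187] [ 0.438 -0.166  0.168] [0.969 0.041 0.805]
scene green 178 (np.float64(375.64044943820227), np.float64(305.30898876404495)) [0.624 0.105 0.186] [0.615 0.041 0.18 ] [0.969 0.119 0.805]
scene yellow 150 (np.float64(253.29333333333332), np.float64(263.08)) [ 0.596 -0.088  0.186] [ 0.586 -0.103  0.178] [ 0.602 -0.073  0.19 ]
scene blue 239 (np.float64(335.7991631799163), np.float64(197.10460251046024)) [0.441 0.015 0.198] [0.422 0.005 0.167] [0.969 0.041 0.805]
scene 0.003 0.03 617 [ 0.423 -0.15   0.014] [ 0.324 -0.188  0.003] [ 0.479 -0.125  0.028]
scene 0.05 0.1 859 [ 0.405 -0.158  0.072] [ 0.323 -0.185  0.052] [ 0.466 -0.14   0.093]
scene 0.11 0.15 180 [ 0.445 -0.153  0.135] [ 0.364 -0.169  0.113] [ 0.472 -0.142  0.15 ]
scene 0.15 0.172 186 [ 0.459 -0.156  0.159] [ 0.437 -0.169  0.151] [ 0.469 -0.145  0.171]
scene 0.172 0.195 241 [ 0.523 -0.14   0.184] [ 0.445 -0.165  0.173] [ 0.592 -0.108  0.193]
scene 0.197 0.23 121 [ 0.451 -0.156  0.203] [ 0.44  -0.166  0.198] [ 0.459 -0.147  0.2
[... 402 characters left out ...]
 -0.108  0.008] [0.649 0.117 0.86 ]
top blue 154 (np.float64(245.22727272727272), np.float64(208.22727272727272)) [0.432 0.01  0.204] [ 0.412 -0.051  0.076] [0.444 0.022 0.86 ]
top 0.003 0.03 254 [ 0.447 -0.145  0.012] [ 0.412 -0.2    0.003] [ 0.489 -0.122  0.026]
top 0.05 0.1 181 [ 0.446 -0.148  0.068] [ 0.421 -0.157  0.051] [ 0.466 -0.139  0.081]
top 0.11 0.15 77 [ 0.432 -0.156  0.145] [ 0.419 -0.168  0.124] [ 0.47  -0.144  0.15 ]
top 0.15 0.172 160 [ 0.445 -0.156  0.156] [ 0.427 -0.169  0.15 ] [ 0.468 -0.146  0.167]
top 0.172 0.195 26 [ 0.445 -0.151  0.183] [ 0.437 -0.163  0.173] [ 0.455 -0.148  0.194]
top 0.197 0.23 138 [ 0.447 -0.158  0.204] [ 0.438 -0.167  0.199] [ 0.457 -0.149  0.206]
```

View pics/crop_scene.png

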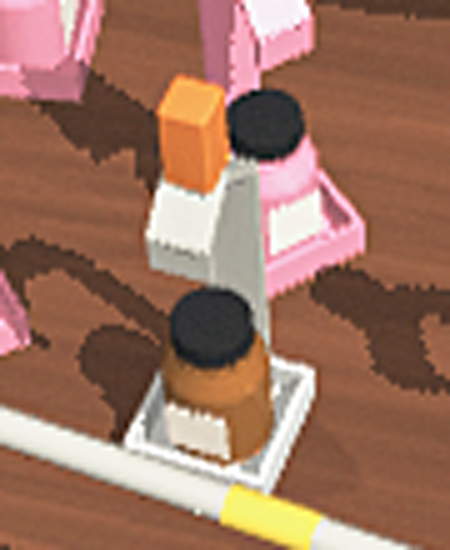

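View pics/crop_top.png

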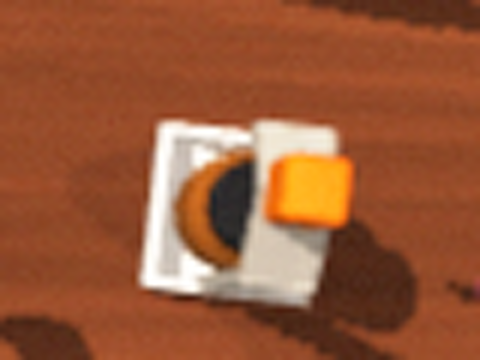

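The crops confirm the target: orange block, white-grey metal hook, amber jar with a black cap, and a tray that isn't pink. The lip faces +x, towards the rail. I'll go above it and take a close look.

```bash
cat >> h.py <<'E'
def dq(psi): return [0,np.cos(psi/2),np.sin(psi/2),0]
PSI=-0.134; XA=np.array([np.cos(PSI),np.sin(PSI)]); YA=np.array([-np.sin(PSI),np.cos(PSI)])
E
python3 - <<'E'
from h import *
s=manip.sense(); print(s["time"])
manip.move_linear([.25,-.45,.33]) 
manip.move_pose([.447,-.158,.32],dq(-.07))
im,d,i=shot("wrist"); P=pts(d,i)
cv2.imwrite("pics/wrist1.png",im[:,:,::-1])
s=manip.sense(); print(s["time"],s["position"],s["q"])
h=cv2.cvtColor(im,cv2.COLOR_RGB2HSV); H,S,V=[h[...,k].astype(int) for k in range(3)]
near=np.hypot(P[...,0]-.447,P[...,1]+.158)<.05
o=(H>3)&(H<22)&(S>150)&(V>120)&near&(P[...,2]>.16)
t=o&(P[...,2]>.198)
for n,m in (("orange top",t),("roof",near&~o&(P[...,2]>.14)&(P[...,2]<.175)),("tray",near&(P[...,2]>.012)&(P[...,2]<.022))):
    if m.sum()<20: print(n,m.sum()); continue
    p=P[m]; r=cv2.minAreaRect((p[:,:2]*1000).astype(np.float32)); print(n,m.sum(),p.mean(0).round(4),r,np.percentile(p,2,0).round(3),np.percentile(p,98,0).round(3))
E
```

```text
0.1
2.4917 [ 0.44678377 -0.15899911  0.31980539] [-5.92687578e-01 -1.10898079e-01  1.74563996e+00 -3.56668362e-04
  1.50714595e+00  1.04924750e+00]
orange top 336 [ 0.4482 -0.1599  0.2076] ((448.4644775390625, -146.1917266845703), (59.4606819152832, 19.568832397460938), 89.65341186523438) [ 0.439 -0.169  0.2  ] [ 0.458 -0.117  0.325]
roof 477 [ 0.4619 -0.1609  0.1544] ((445.2167053222656, -159.3105010986328), (23.813182830810547, 50.18439483642578), 84.9523696899414) [ 0.448 -0.172  0.144] [ 0.47  -0.149  0.166]
tray 369 [ 0.4549 -0.1591  0.017 ] ((447.6324157714844, -159.8306121826172), (59.63186264038086, 60.34379577636719), 84.84010314941406) [ 0.417 -0.19   0.013] [ 0.479 -0.129  0.02 ]
```

View pics/wrist1.png

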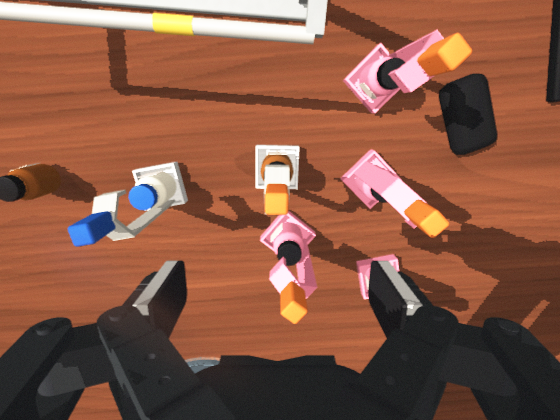

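The wrist view shows the target's block at (276,199) with its tray at (277,167), and the fingers have clear space on both sides. The grip is at (0.448, -0.160) with yaw -0.09. I'll grasp, lift and move to in front of the green band.

```bash
python3 - <<'E'
from h import *
manip.move_pose([.448,-.160,.26],dq(-.09))
print(manip.move_linear([.448,-.160,.183],v=.1,force_limit=15))
manip.clamp(40); s=manip.sense(); print(s["time"],s["finger_gap"],s["grasp_force"],s["position"])
if .015<s["finger_gap"]<.025:
    manip.move_linear([.448,-.160,.262],v=.12)
    G=np.array([.619,.105]); Y=np.array([.594,-.088])
    a=Y-.075*XA; manip.move_linear([*a,.262],dq(PSI),v=.12)
    b=G-.075*XA; manip.move_linear([*b,.262],v=.15)
    s=manip.sense(); print(s["time"],s["finger_gap"],s["position"],s["ft_force"])
    for n in ("scene","top"):
        im,d,i=shot(n); cv2.imwrite(f"pics/{n}2.png",im[:,:,::-1]); P=pts(d,i)
        h=cv2.cvtColor(im,cv2.COLOR_RGB2HSV); H,S,V=[h[...,k].astype(int) for k in range(3)]
        X,Yy,Z=np.moveaxis(P,-1,0); r=(X>.57)&(X<.65)&(Yy<.14)&(Yy>-.13)&(Z>.172)&(Z<.196)
        for k,m in (("green",(H>45)&(H<80)&(S>120)&r),("yellow",(H>22)&(H<33)&(S>120)&r)): print(n,k,m.sum(),P[m].mean(0).round(4) if m.any() else "")
E
```

```text
False
4.3667 0.01944239137446383 40.21783232688904 [ 0.44812622 -0.15991895  0.1831449 ]
7.6833 0.019123048592872036 [0.54467616 0.11432106 0.26198951] [-0.80144938 -0.3444863  -1.19507728]
scene green 172 [0.6231 0.1049 0.186 ]
scene yellow 124 [ 0.5954 -0.0879  0.1851]
top green 105 [0.6191 0.1047 0.1864]
top yellow 106 [ 0.5927 -0.0821  0.1865]
```

View pics/scene2.png

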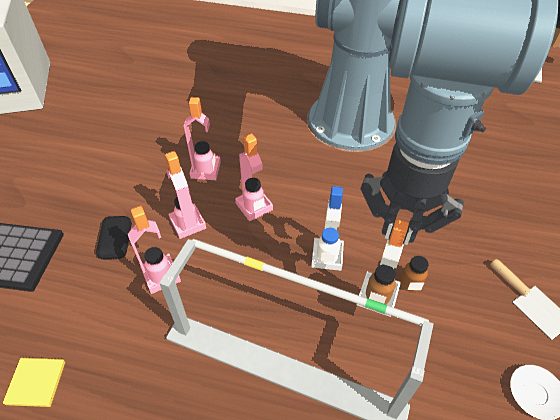

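The scene view shows the carrier held upright at (395,250), just in front of the green band at (376,306). The loose jar at (418,272) is untouched. Next I'll enter, then lower.

```bash
python3 - <<'E'
from h import *
G=np.array([.620,.105])
print(manip.move_linear([*G,.262],v=.06,force_limit=12))
s=manip.sense(); print(s["position"],s["ft_force"])
print(manip.move_linear([*G,.206],v=.03,force_limit=6))
s=manip.sense(); print(s["time"],s["position"],s["ft_force"],s["finger_gap"])
manip.pause(.2)
im,d,i=shot("scene"); cv2.imwrite("pics/scene3.png",cv2.resize(im[160:360,280:470,::-1],None,fx=3,fy=3,interpolation=cv2.INTER_CUBIC)[:600])
E
```

```text
False
[0.61973906 0.10510712 0.26205113] [ 0.47410217 -0.18443624 -2.84049628]
True
10.9083 [0.62059771 0.10493518 0.20783834] [-0.65867285 -0.06519973  5.36768953] 0.01903639306554856
```

View pics/scene3.png

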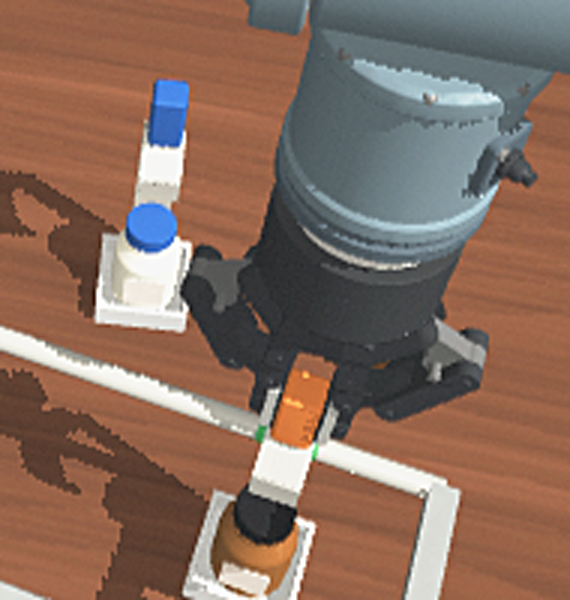

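The hook is seated on the rail over the green band, crop (290,445), with contact at the expected height. Now I'll slide it with only a light load on the rail.

```bash
python3 - <<'E'
from h import *
manip.move_linear([.6206,.105,.2086],v=.03)
print(manip.move_linear([.5936,-.088,.2086],v=.06,force_limit=20))
s=manip.sense(); print(s["time"],s["position"],s["ft_force"],s["finger_gap"])
manip.pause(.3)
im,d,i=shot("scene"); cv2.imwrite("pics/scene4.png",cv2.resize(im[140:330,150:340,::-1],None,fx=3,fy=3,interpolation=cv2.INTER_CUBIC))
E
```

```text
False
14.8083 [ 0.5936297  -0.08785668  0.20862546] [ 0.47077971  0.88489037 -1.78745479] 0.01935156669658486
```

View pics/scene4.png

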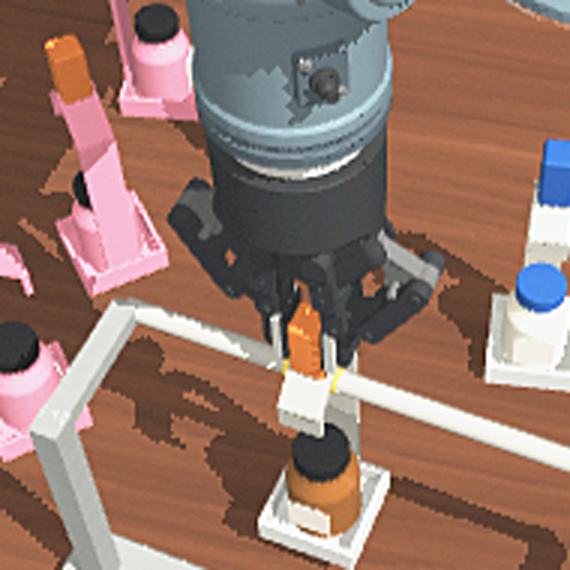

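The block is centred over the yellow band, crop (305,375), with yellow showing on both sides. I'll seat it, release and withdraw upwards.

```bash
python3 - <<'E'
from h import *
manip.move_linear([.5936,-.088,.206],v=.02,force_limit=3)
manip.open(); manip.pause(.2)
manip.move_linear([.5936,-.088,.30],v=.08)
manip.move_pose([.45,-.10,.40],dq(PSI)); manip.pause(1)
s=manip.sense(); print(s["time"],s["position"])
im,d,i=shot("scene"); P=pts(d,i)
h=cv2.cvtColor(im,cv2.COLOR_RGB2HSV); H,S,V=[h[...,k].astype(int) for k in range(3)]
X,Y,Z=np.moveaxis(P,-1,0)
m=(H>3)&(H<22)&(S>150)&(V>100)&(X>.57)&(X<.62)&(abs(Y+.088)<.04)&(Z>.19)
print(m.sum(),P[m].mean(0),P[m].min(0),P[m].max(0))
b=(H>100)&(H<125)&(S>150)&(abs(X-.44)<.04)&(abs(Y-.01)<.04)&(Z>.16); print(np.median(P[b],0))
cv2.imwrite("pics/scene5.png",cv2.resize(im[140:330,150:340,::-1],None,fx=3,fy=3,interpolation=cv2.INTER_CUBIC))
E
```

```text
19.2667 [ 0.44999877 -0.09999496  0.40006121]
333 [ 0.59809032 -0.08539592  0.21828133] [ 0.58313627 -0.09727626  0.19131817] [ 0.60574996 -0.07613671  0.23183492]
[0.44141415 0.0150942  0.19788426]
```

View pics/scene5.png

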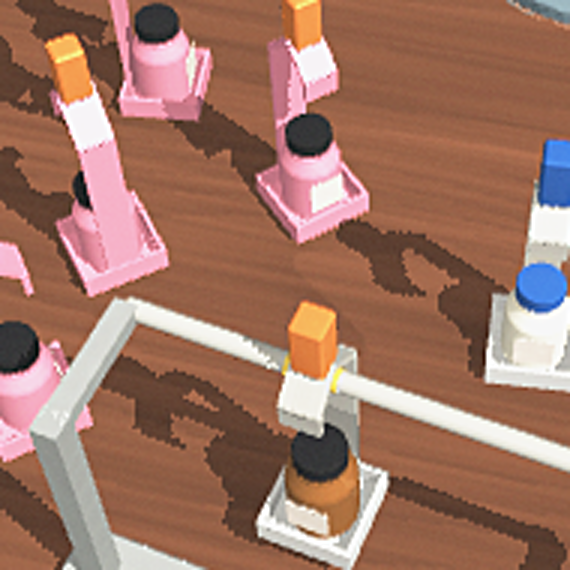

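The carrier hangs free, upright and square over the yellow band, with the block at crop (313,340). The white carrier hasn't moved and the arm is clear.

```bash
python3 -c "
from bench import manip
print(manip.hand_in())"
```

```text
the job is handed in; nothing more can be done
None
```

The amber carrier was hooked onto the rail at the green band, slid to the yellow band and left hanging there upright and square; the white carrier did not move, and I handed the job in at about 19 s (the call returned no verdict).

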